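# Park the engraving handpiece and set its stroke regulator to 5

## Task

Park the engraving handpiece in the bench rest: press it down past both sprung jaws until it lies fully home in the two forks, with its nose at the guard-plate end, and the jaws have snapped back over it. Only then turn the sleeve of the tilted stroke regulator to 5 and leave it resting in that notch, let go of everything, and do not disturb the other things on the bench.

Things in the scene. Friction and masses are not known exactly. Their poses are not given: they have to be found in the camera images.
- handpiece: Loose aluminium handpiece, pencil-like, 0.18 kg, lying level on the bench. Barrel 18 mm in diameter, 106 mm long, between two dark hexagonal nuts 26 mm across flats, 14 mm wide. Origin: on the axis at mid-barrel (13 mm above the bench as it lies); y axis along the barrel to the nose. The tail ends 67 mm behind the origin. Grip the barrel across its middle.
- nose (a point): Tip of the handpiece's tapered nose, on its axis, 99 mm from the handpiece's origin; the nose sticks out 32 mm beyond the nut.
- seat (a point): Where mid-barrel must lie in the bench rest, 34 mm above the bench. Rest: bolted-down dark base 64 x 196 x 8 mm with two steel fork clips 10 mm thick, 40 mm either side of this point along y (70 mm clear between). Slots open upwards, 20 mm wide; cheeks at -x 66 mm high, hinge posts at +x 70 mm high. z up; y points to the guard plate: the nose end. Pressing in takes about 15 N.
- guard (a point): Middle of the top edge of the rest's guard plate, a dark upright plate 64 mm wide and 52 mm high across the base, 115 mm along y from the seat point. The nose belongs at this end.
- jaw_tail (a joint): Sprung brass jaw of the fork at -y: a 20 mm finger hinged 64 mm above the bench, 16 mm to the +x side of the slot's middle, slanting in and down across the slot. 0 rad = closed; grows to 1.15 as the barrel pushes it down and aside; springs back to 0 above the barrel once it has passed.
- jaw_nose (a joint): The same jaw on the fork at +y (nose end). 0 rad = closed.
- sleeve_grip (a point): Point on the axis of the stroke regulator's knurled steel sleeve, where to grip: 24 mm above the scale disc, 17 mm below the sleeve's end. The sleeve is a cylinder 44 mm in diameter, 40 mm long. z axis = sleeve axis, outwards, leaning 35 degrees from vertical towards the robot; x and y turn with the sleeve. Black pointer at its foot, black bar across its end face.
- regulator: Stroke regulator, bolted down: grey housing, base 120 x 100 x 30 mm (centre 20 mm along +x from this origin, z 0 on the bench), round head leaning 35 degrees towards -x, with an aluminium scale disc 104 mm in diameter whose centre is 105 mm above this origin. On the disc a tick for each value 0 to 6 with as many dots as its number; 3 is at the disc's highest side.
- sleeve (a joint): Angle of the sleeve in rad; value = angle / 0.4 (0 at 0.0, 1 at 0.4, ... 5 at 2.0, 6 at 2.4; stops at 0 and 2.4). A sprung notch holds it at each value. It grows as the sleeve turns clockwise, seen facing its end. Turning takes about 0.1 N m.
- bench_block: Bystander: loose square steel bench block 75 x 75 x 22 mm; origin at the middle of its underside. Not to be disturbed.
- graver: Bystander: loose graver with a wooden handle, 150 mm long, about 30 mm thick, lying along its x axis; origin at the middle of its underside. Not to be disturbed.
- case: Bystander: loose black case 162 x 87 x 53 mm, long side along its x; origin at the middle of its underside. Not to be disturbed.
- notebook: Bystander: loose notebook 150 x 110 x 13 mm; origin at the middle of its underside. Not to be disturbed.
- pickle_jar: Bystander: loose glass jar with brass lid, 56 mm diameter, 70 mm high; origin at the middle of its underside. Not to be disturbed.
- ring_mandrel: Bystander: upright steel ring mandrel, a slender cone 140 mm high on a foot 56 mm in diameter; origin at the middle of its underside. Not to be disturbed.
- oil_bottle: Bystander: upright amber oil bottle with black cap, 44 mm diameter, 100 mm high, standing behind the regulator; origin at the middle of its underside. Not to be disturbed.
Things that resemble listed ones, but are neither listed nor needed, are in the scene too. What is meant by the handpiece is not blue or yellow, and is the larger of those in its own colour.

How it is judged:
By the outcome, as a careful person would: the job done as asked, in the order asked, and still so for the second after the job is handed in, with the robot touching nothing.
It also fails if it takes over 67 s, if anything falls off the work surface, if the arm or the gripper's body presses on something with over 40 N, if the wrist force passes 120 N, or if a joint passes its speed limit or range.

## Robot

A 6-joint arm with a two-finger parallel gripper is mounted at the origin on the work surface. World frame = base frame: x ahead of the robot, y to its left, z up, the work surface at z = 0. Lengths are in m, angles in rad, forces in N, time in s.
With the tool pointing down it reaches from about 0.275 to 0.975 m from the base axis. Payload 8.4 kg.
Tool frame: the origin (TCP) lies at the very end of the fingers, on their centre line; the grasp point (between the pads) lies manip.grasp_offset behind it (manip.grasp_offset is the distance from the TCP to the grasp point, in m); z points along the fingers, y is the line along which they close (so a half turn about z gives the same grasp; the last joint's range is limited). The gripper opens to 92 mm and grips with 3 to 60 N. Pads are 20 mm wide; open, the fingers measure 128 mm over their backs; the gripper's body (75 mm by 189 mm) begins 69 mm behind the grasp point.
Start: joints at [1.14, 0.353, 1.633, -0, 1.155, -0.002], TCP at [0.26, 0.568, 0.215] pointing down, gripper open.
Joint ranges: [-2.63, 2.63], [-0.92, 2.1], [0.06, 2.66], [-1.3, 4.44], [0, 2.69], [-3.02, 3.02]. Speed limits (rad/s): [2.22, 2.22, 2.79, 3.14, 3.14, 3.14].

## Interface

Orientations are given as a unit quaternion [w, x, y, z].
In Python, from cell import manip, optics, nets gives the robot as it stands. The module is installed in compiled form; this text tells all that it offers.
- The arm moves only by the tool carry_out, never from a script. Its argument "increments" is one flat list of numbers, 6 for each row, row after row: the shift along the tool's x, y, z normalised to -1 to 1, where 1 is 1 m, then the turn, a rotation vector about the tool's x, y, z normalised to -1 to 1, where 1 is pi/2 rad. In form: [tx, ty, tz, wx, wy, wz, tx, ty, tz, wx, wy, wz, ...]. A call has 1 to 10 rows; each row is the pose to reach, as a shift and turn from the pose commanded when the call began, along the tool's axes at that moment; what a row does not reach only later rows make up. A row lasts 1/12 s, in which the tool goes at most 41.7 mm and 7.16 degrees, less where a joint would pass 70% of its speed; a pose out of reach is approached as far as the arm can. A call with a number of a shift or a turn outside -1 to 1 is refused whole. A call with a gripper value outside its range is refused whole. "jaw" is the closure, from 0 (fully open) to 1 (shut), set as the call begins (left out, the last holds). The fingers move at their own pace and stop on an object; "squeeze" is the grip in N (left out, the last holds). Time passes only in rows, so rows that repeat a pose let the fingers close. It gives the time, the measured TCP pose, the force, the opening and the grip force at its end, in the units of the state.
- manip.sense(): the state, without advancing time (a new reading comes with each control period).
- optics.grab_frame(name): name is "scene" or "top" or "wrist"; returns a dict with "image" (400x640x3 uint8, red, green, blue), "range_z" (400x640 float32, m along the optical axis (not along the pixel's ray), 0 where there is no reading), "fx", "fy", "cx", "cy" (pixels), "D" ([k1, k2, p1, p2, k3] as OpenCV has them; the pictures are not rectified), "pose" (4x4, takes a point from camera to world coordinates). Camera axes: x right, y down, z forward; pixel columns grow to the right and rows downward; lengths in m; the calibration is good to about 2 mm. A picture is of the moment at which its call begins.
- manip.finish_job(): hands the job in; it is judged then, once.
Trained networks look in a picture, given as the dict that the camera call returned (one of the last four; its "shot" number tells which), for a name from the list of things; names that differ only in an ending like _2 or _b are one class to them, and where a whole thing is asked for, a point or a joint stands for the part that bears it (a point fixed in the world has none). Each returns a list of dicts, best first, with "confidence" (0 to 1); they miss things now and then, are a little off and sometimes report something else, mostly with a low value. They report only what shows in the picture. A call takes as long as a camera call. They do not tell look-alikes from the thing itself.
- nets.silhouettes(picture, name): "pixels" (400x640 bool, what is visible of it) and "rect" ([left, top, width, height] in pixels, round what is visible of it).
The state is a dict: "time": time; "joints": joint angles; "joint_velocities": joint speeds; "tau": joint torques, N m; "tcp_pos": TCP position; "eef_rot": TCP orientation; "ft_force": force on the tool from outside, world axes, zero at the start; "ft_torque": the same for the moment, N m; "grip_width": opening from 0.0 (shut) to 1.0 (fully open); "grasp_force": force on a finger pad.
Only numpy, scipy, OpenCV 4.12 (cv2) and the standard library are available. Lean on these libraries where they do the work, as an engineer would, in place of code of your own. Each camera call takes 0.05 s, during which the arm holds its last target. There are 200 camera calls.

## Working session

There is one attempt and no reset: what is moved stays moved. The work goes in short steps, Python scripts to look and compute and a tool call to move; the robot and the scene stay as the last step left them, time stands still between calls to the robot, and variables do not carry over. Pictures are saved under pics/ and viewed, at most 10 in all, crops included, and the job is handed in when it is done.

Besides the shell and the picture viewer there is one more tool, called after "Emit:" as name(argument=value, ...), one argument or row to a line, values as JSON. carry_out: Moves the arm, as the interface text tells. Its arguments: {"type":"object","properties":{"increments":{"type":"array"},"jaw":{"type":"number"},"squeeze":{"type":"number"}},"required":["increments"]}

```bash
mkdir -p pics; cat > h.py <<'E'
import numpy as np, cv2
from cell import manip, optics, nets
from scipy.spatial.transform import Rotation as R
def K(f): return np.array([[f['fx'],0,f['cx']],[0,f['fy'],f['cy']],[0,0,1]])
def world(f,uv,z):
    uv=np.asarray(uv,float).reshape(-1,1,2)
    n=cv2.undistortPoints(uv,K(f),np.array(f['D'],float)).reshape(-1,2)
    z=np.asarray(z,float).reshape(-1,1)
    P=np.hstack([n*z,z]); T=np.array(f['pose'])
    return P@T[:3,:3].T+T[:3,3]
def mask_pts(f,m):
    v,u=np.nonzero(m&(f['range_z']>0)); return world(f,np.c_[u,v],f['range_z'][v,u])
def proj(f,P):
    T=np.linalg.inv(np.array(f['pose'])); P=np.atleast_2d(P)
    return cv2.projectPoints(P@T[:3,:3].T+T[:3,3],np.zeros(3),np.zeros(3),K(f),np.array(f['D'],float))[0].reshape(-1,2)
def save(n,im): cv2.imwrite('pics/'+n,cv2.cvtColor(im,cv2.COLOR_RGB2BGR))
def tool():
    s=manip.sense(); q=s['eef_rot']; return np.array(s['tcp_pos']),R.from_quat([q[1],q[2],q[3],q[0]])
def inc(p,Rm=None,ref=None):
    p0,R0=ref or tool(); d=R0.inv().apply(np.array(p)-p0)
    w=(R0.inv()*Rm).as_rotvec()/(np.pi/2) if Rm is not None else np.zeros(3)
    return np.round(np.r_[d,w],4)
E
cat > a.py <<'E'
from h import *
np.set_printoptions(precision=4,suppress=True)
print(manip.grasp_offset, manip.sense())
for c in ('scene','top'):
    f=optics.grab_frame(c); save(c+'0.png',f['image'])
    print(c,np.array(f['pose']).round(3).tolist(),f['fx'],f['cx'],f['cy'],f['D'])
    for n in ['handpiece','seat','guard','jaw_tail','jaw_nose','sleeve_grip','regulator','sleeve','bench_block','graver','case','notebook','pickle_jar','ring_mandrel','oil_bottle']:
        try: r=nets.silhouettes(f,n)
        except Exception as e: print(n,e); continue
        for d in r[:6]:
            P=mask_pts(f,d['pixels'])
            print(n,round(d['confidence'],2),d['rect'],d['pixels'].sum(), np.median(P,0) if len(P) else '',P.min(0) if len(P) else '',P.max(0) if len(P) else '')
E
python3 a.py
```

```text
0.0187 {'time': 0.0, 'joints': array([ 1.1396,  0.3536,  1.6341,  0.    ,  1.1552, -0.0024]), 'joint_velocities': array([ 0.    ,  0.0005,  0.0009, -0.0008, -0.001 ,  0.0001]), 'tau': array([  0.0014, -59.3828, -33.4233,   0.07  ,   0.0232,  -0.0001]), 'tcp_pos': array([0.2596, 0.568 , 0.2139]), 'eef_rot': array([-0.0002,  0.2128,  0.9771, -0.0007]), 'ft_force': array([ 0.4015, -0.819 ,  0.042 ]), 'ft_torque': array([-0.0207,  0.0071,  0.0148]), 'grasp_force': 0.0, 'grip_width': 0.9997737708461388}
scene [[-0.858, 0.442, -0.261, 0.832], [0.514, 0.723, -0.462, 0.514], [-0.016, -0.531, -0.847, 1.113], [0.0, 0.0, 0.0, 1.0]] 439.6916983179731 322.324117890737 202.03105772910988 [0.02 0.   0.   0.   0.  ]
handpiece 0.94 [324.6, 188.9, 35.7, 40.3] 305 [ 0.4622 -0.033   0.0191] [ 0.4422 -0.1126 -0.0004] [0.4781 0.0461 0.0284]
handpiece 0.6 [294.4, 78.6, 41.0, 15.6] 221 [ 0.2765 -0.5011  0.0189] [ 0.2195 -0.56   -0.0015] [ 0.326  -0.4396  0.029 ]
handpiece 0.59 [315.4, 259.6, 43.5, 17.6] 259 [0.575  0.1104 0.0135] [ 0.5313  0.0548 -0.0048] [0.6144 0.1646 0.0215]
handpiece 0.54 [363.7, 187.6,
[... 3755 characters left out ...]
 35.4, 51.7] 1154 [0.3056 0.2833 0.0512] [ 0.2223  0.2207 -0.0114] [0.4022 0.3477 0.0665]
notebook 0.84 [383.2, 218.0, 32.2, 42.5] 1206 [ 0.3591 -0.3252  0.0128] [ 0.2819 -0.3863 -0.0038] [ 0.4355 -0.2651  0.025 ]
notebook 0.29 [227.7, 134.8, 13.9, 16.2] 162 [0.7322 0.2855 0.0576] [ 0.7183  0.2679 -0.006 ] [0.7591 0.3191 0.1074]
pickle_jar 0.8 [418.3, 204.8, 15.4, 17.8] 219 [ 0.4506 -0.4348  0.0668] [ 0.4272 -0.4676  0.0064] [ 0.4781 -0.4139  0.0794]
ring_mandrel 0.49 [309.7, 170.2, 12.0, 13.4] 175 [ 0.5984 -0.0244  0.0162] [ 0.5766 -0.0502 -0.004 ] [ 0.6368 -0.0001  0.1386]
oil_bottle 0.65 [227.6, 135.1, 13.7, 13.8] 147 [0.7321 0.2848 0.0581] [ 0.7183  0.2679 -0.002 ] [0.7665 0.3118 0.1074]
```

```bash
python3 -c "
from h import *
f=optics.grab_frame('scene'); im=f['image'][60:390,220:500]; save('s1.png',cv2.resize(im,None,fx=1.8,fy=1.8,interpolation=cv2.INTER_CUBIC)); "

```

```text
(no output)
```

View pics/s1.png

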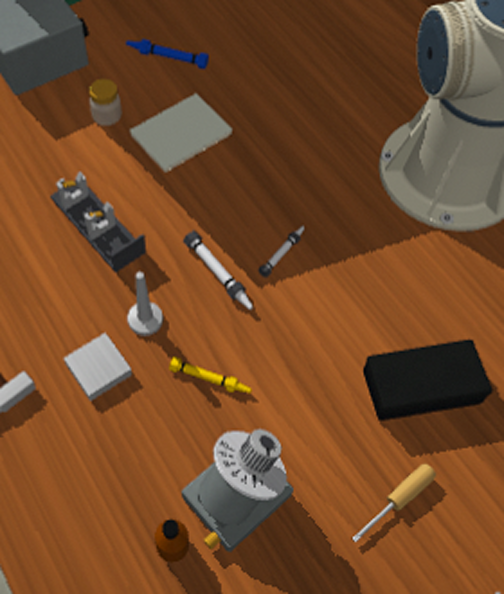

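The picture shows four handpiece-like things (full-frame pixels):
- large aluminium at (342,210)
- small aluminium at (377,199)
- blue at (313,89)
- yellow at (337,269)

The large aluminium one fits the description. Its nose is at the lower right, and the rest's guard plate is at about (289,201), also at the lower right. The regulator is at (355,315).

```bash
cat > b.py <<'E'
from h import *
np.set_printoptions(precision=4,suppress=True)
f=optics.grab_frame('scene')
m=[d for d in nets.silhouettes(f,'handpiece') if abs(d['rect'][0]-325)<12][0]['pixels']
P=mask_pts(f,m); P=P[P[:,2]>0.012]; c=P.mean(0); d=np.linalg.svd((P-c)[:,:2])[2][0]; d*=np.sign(d[1]); t=(P-c)[:,:2]@d
print('hp',c,d,np.degrees(np.arctan2(-d[0],d[1])),t.min(),t.max(), c[:2]+d*(t.max()-.099))
m=nets.silhouettes(f,'seat')[0]['pixels']; P=mask_pts(f,m); P=P[P[:,2]>0.005]
r=cv2.minAreaRect(P[P[:,2]<.07][:,:2].astype(np.float32)); print('rest',r, cv2.boxPoints(r))
for a,b in((.04,.058),(.06,.08)):
    Q=P[(P[:,2]>a)&(P[:,2]<b)]; print(a,Q[np.argsort(Q[:,1])][::4])
save('hpcrop.png',cv2.resize(f['image'][170:240,300:400],None,fx=7,fy=7,interpolation=cv2.INTER_CUBIC))
E
python3 b.py
```

```text
hp [0.5737 0.1117 0.0155] [-0.6143  0.789 ] 37.90412695834991 -0.05537786130367994 0.06491355457113482 [0.5947 0.0848]
rest ((0.5842494368553162, -0.22330433130264282), (0.06458616256713867, 0.197549507021904), 6.835546016693115) [[ 0.5404 -0.1291]
 [ 0.5639 -0.3252]
 [ 0.6281 -0.3175]
 [ 0.6046 -0.1214]]
0.04 [[ 0.583  -0.2901  0.0566]
 [ 0.5707 -0.2877  0.0558]
 [ 0.5719 -0.286   0.0535]
 [ 0.5731 -0.2844  0.0512]
 [ 0.5715 -0.2836  0.0409]
 [ 0.5701 -0.2822  0.0565]
 [ 0.5771 -0.2815  0.0571]
 [ 0.6182 -0.2797  0.0578]
 [ 0.5779 -0.2774  0.0423]
 [ 0.6139 -0.2764  0.0535]
 [ 0.5737 -0.2104  0.0565]
 [ 0.572  -0.2081  0.0529]
 [ 0.5701 -0.2063  0.0486]
 [ 0.5614 -0.2044  0.0444]
 [ 0.5607 -0.2037  0.055 ]
 [ 0.5625 -0.203   0.0418]
 [ 0.5695 -0.201   0.0494]
 [ 0.5672 -0.2     0.0437]
 [ 0.605  -0.1982  0.0434]
 [ 0.6025 -0.1965  0.0436]
 [ 0.5518 -0.1352  0.0506]
 [ 0.5626 -0.1336  0.0508]
 [ 0.5663 -0.1331  0.0491]
 [ 0.5408 -0.1323  0.0403]
 [ 0.548  -0.1313  0.042 ]
 [ 0.5579 -0.1309  0.0452]
 [ 0.5876 -0.1302  0.049 ]
 [ 0.5882 -0.1298  0.0446]
 [ 0.5815 -0.1291  0.0508]
 [ 0.6012 -0.1286  0.0516]
 [ 0.5792 -0.1283  0.0446]
 [ 0.5631 -0.1279  0.0427]
 [ 0.5856 -0.1277  0.0507]
 [ 0.6023 -0.1269  0.0495]
 [ 0.5867 -0.126   0.0485]
 [ 0.5969 -0.1255  0.0468]
 [ 0.598  -0.1237  0.0448]]
0.06 [[ 0.6122 -0.2884  0.0684]
 [ 0.5766 -0.2868  0.0656]
 [ 0.5952 -0.2846  0.061 ]
 [ 0.6056 -0.2824  0.0658]
 [ 0.5755 -0.2808  0.0715]
 [ 0.577  -0.2798  0.0638]
 [ 0.6086 -0.2769  0.0641]
 [ 0.6156 -0.2757  0.0654]
 [ 0.566  -0.2102  0.0663]
 [ 0.568  -0.2078  0.0605]
 [ 0.6042 -0.2055  0.0698]
 [ 0.5663 -0.2039  0.0639]
 [ 0.6056 -0.203   0.0688]
 [ 0.607  -0.2008  0.0675]
 [ 0.5929 -0.1981  0.0602]
 [ 0.596  -0.1961  0.0701]
 [ 0.6041 -0.1951  0.0621]
 [ 0.5988 -0.1931  0.0605]]
```

View pics/hpcrop.png

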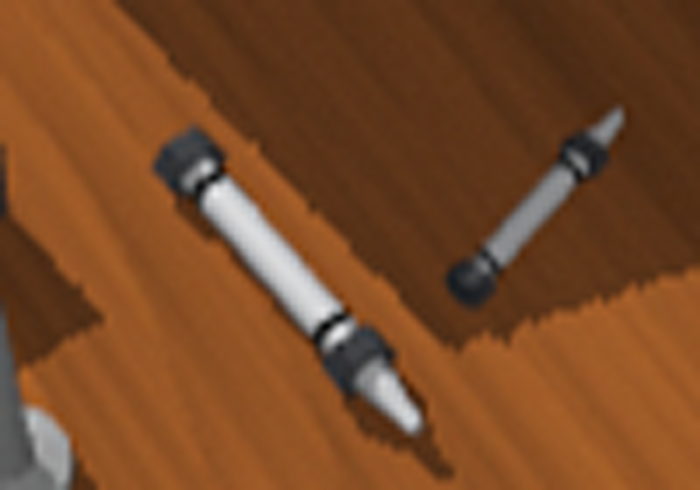

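The crop confirms it. The large aluminium handpiece has its nose at crop (415,425), which is full-frame (359,231), and its tail nut at crop (190,160). The smaller grey one is separate.

```bash
cat > c.py <<'E'
from h import *
np.set_printoptions(precision=4,suppress=True)
f=optics.grab_frame('scene')
m=min(nets.silhouettes(f,'handpiece'),key=lambda d:abs(d['rect'][0]-325)+abs(d['rect'][1]-189))['pixels']
P=mask_pts(f,m); P=P[P[:,2]>0.012]; c=P.mean(0); d=np.linalg.svd((P-c)[:,:2])[2][0]; d*=np.sign(d[1]); t=(P-c)[:,:2]@d
o=c[:2]+d*(t.max()-.099)
print('hp',c,d,t.min(),t.max(),o)
x=np.r_[d,0]; z=np.array([0,0,-1.]); Rt=R.from_matrix(np.c_[x,np.cross(z,x),z])
print(inc([o[0],o[1],0.2],Rt))
f=optics.grab_frame('wrist'); T=np.array(f['pose']); p,R0=tool(); print(R0.inv().apply(T[:3,3]-p), R0.inv().apply(T[:3,:3].T).T, f['fx'],f['D'])
E
python3 c.py
```

```text
hp [ 0.462  -0.0339  0.0188] [-0.0806  0.9967] -0.08213014990480506 0.08548653790704672 [ 0.4631 -0.0473]
[-0.4408 -0.4755  0.0146 -0.      0.      0.6756]
[ 0.0821  0.0004 -0.1712] [[ 0.0001 -0.9576 -0.2882]
 [ 1.      0.0004 -0.0012]
 [ 0.0013 -0.2882  0.9576]] 278.1813229127162 [-0.042  0.     0.     0.     0.   ]
```

Emit:
carry_out(
  increments=[-0.441,-0.4755,0.015,0,0,0.676,-0.441,-0.4755,0.015,0,0,0.676,-0.441,-0.4755,0.015,0,0,0.676,-0.441,-0.4755,0.015,0,0,0.676,-0.441,-0.4755,0.015,0,0,0.676,-0.441,-0.4755,0.015,0,0,0.676,-0.441,-0.4755,0.015,0,0,0.676,-0.441,-0.4755,0.015,0,0,0.676,-0.441,-0.4755,0.015,0,0,0.676,-0.441,-0.4755,0.015,0,0,0.676],
  jaw=0.3,
)

```text
time: 2.78
tcp_pos: [0.3908, 0.1711, 0.2053]
eef_rot: [0.0, 0.68, 0.734, 0.0]
ft_force: [0.5, 0.2, -0.3]
grip_width: 0.697
grasp_force: 0.0
```

```bash
cat > go.py <<'E'
from h import *
import sys
# go.py x y z  dx dy : target TCP, tool x heading, tool down
np.set_printoptions(precision=4,suppress=True)
a=list(map(float,sys.argv[1:])); s=manip.sense(); print(s['time'],s['tcp_pos'],s['ft_force'],s['joints'])
x=np.r_[a[3:5],0]/np.hypot(*a[3:5]); z=np.array([0,0,-1.]); print(inc(a[:3],R.from_matrix(np.c_[x,np.cross(z,x),z])))
E
python3 go.py 0.4631 -0.0473 0.2 -.0806 .9967
```

```text
2.7833 [0.3908 0.1711 0.2053] [ 0.4834  0.22   -0.2965] [ 0.4092  0.0469  2.045  -0.      1.0487  0.333 ]
[-0.2232  0.0555  0.0052  0.0006 -0.0002 -0.0028]
```

Emit:
carry_out(
  increments=[-0.223,0.0555,0.005,0,0,-0.003,-0.223,0.0555,0.005,0,0,-0.003,-0.223,0.0555,0.005,0,0,-0.003,-0.223,0.0555,0.005,0,0,-0.003,-0.223,0.0555,0.005,0,0,-0.003,-0.223,0.0555,0.005,0,0,-0.003,-0.223,0.0555,0.005,0,0,-0.003,-0.223,0.0555,0.005,0,0,-0.003],
)

```text
time: 3.45
tcp_pos: [0.4637, -0.0459, 0.1999]
eef_rot: [-0.0, 0.678, 0.735, 0.0]
ft_force: [-0.4, 0.7, 0.6]
grip_width: 0.701
grasp_force: 0.0
```

```bash
cat > w.py <<'E'
from h import *
np.set_printoptions(precision=4,suppress=True)
f=optics.grab_frame('wrist'); save('w1.png',f['image'])
for e in nets.silhouettes(f,'handpiece')[:3]:
    P=mask_pts(f,e['pixels']); print(e['confidence'],e['rect'],e['pixels'].sum())
    P=P[P[:,2]>.013]; c=P.mean(0); d=np.linalg.svd((P-c)[:,:2])[2][0]; d*=np.sign(d[1]); n=np.array([d[1],-d[0]])
    t=(P-c)[:,:2]@d; s=(P-c)[:,:2]@n
    print(c,d,t.min(),t.max(),s.min(),s.max(),'o',c[:2]+d*(t.max()-.099), P[:,2].max())
print(tool()[0])
E
python3 w.py
```

```text
0.76 [309.2, 105.4, 21.3, 125.8] 1981
[ 0.4591 -0.0343  0.0216] [-0.0768  0.997 ] -0.08143464765177542 0.08331884772225381 -0.014765165447778365 0.014616668848681031 o [ 0.4603 -0.05  ] 0.02888697954850583
0.69 [392.8, 1.6, 61.5, 105.2] 1392
[0.5679 0.1117 0.017 ] [-0.6116  0.7911] -0.059418475088416516 0.06554696221056928 -0.009381049195613287 0.011429447454885796 o [0.5884 0.0852] 0.022868602396669713
0.62 [191.7, 128.8, 89.1, 33.5] 903
[ 0.3517 -0.0132  0.0161] [0.9399 0.3414] -0.06357534712181513 0.0509054274613267 -0.008982840963772326 0.008649915769048767 o [ 0.3065 -0.0296] 0.020651174686386553
[ 0.4632 -0.0444  0.1999]
```

View pics/w1.png

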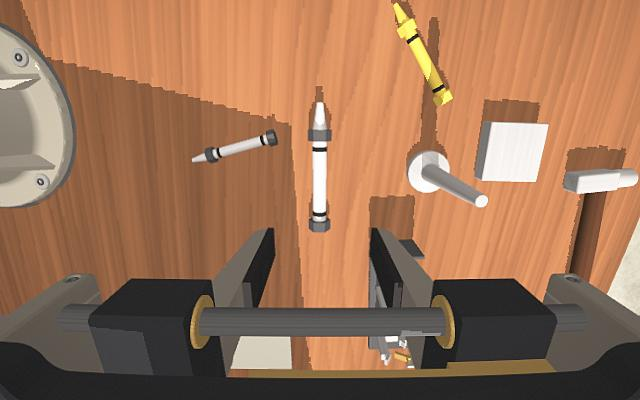

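The wrist view shows the handpiece upright at (319,165), aligned with the tool and nose up. The smaller grey one is at (235,147), the yellow one at (425,60), and the mandrel and rest are to the right.

```bash
python3 go.py 0.4604 -0.049 0.004 -.078 .997
```

```text
3.55 [ 0.4632 -0.0444  0.1999] [ 0.1044  0.468  -0.5122] [-0.099   0.1191  1.9779  0.0004  1.0452 -0.1839]
[-0.0044 -0.0031  0.1959 -0.0003 -0.0003  0.0042]
```

Emit:
carry_out(
  increments=[-0.0044,-0.003,0.04,0,0,0.004,-0.0044,-0.003,0.08,0,0,0.004,-0.0044,-0.003,0.12,0,0,0.004,-0.0044,-0.003,0.15,0,0,0.004,-0.0044,-0.003,0.15,0,0,0.004],
  jaw=0.45,
)

```text
time: 3.97
tcp_pos: [0.4568, -0.0478, 0.0455]
eef_rot: [-0.004, 0.678, 0.735, -0.003]
ft_force: [-2.1, 0.1, -0.4]
grip_width: 0.55
grasp_force: 0.0
```

```bash
python3 go.py 0.4604 -0.049 0.004 -.078 .997
```

```text
3.9667 [ 0.4568 -0.0478  0.0455] [-2.1246  0.0642 -0.4123] [-0.1077  0.3557  2.1077  0.0002  0.6868 -0.1884]
[-0.0015  0.0038  0.0415 -0.0054 -0.0011  0.0016]
```

Emit:
carry_out(
  increments=[0,0,0.02,0,0,0,0,0,0.02,0,0,0,0,0,0.02,0,0,0],
)

```text
time: 4.22
tcp_pos: [0.4611, -0.0489, 0.0309]
eef_rot: [-0.0, 0.678, 0.735, -0.0]
ft_force: [0.8, 0.5, 0.8]
grip_width: 0.551
grasp_force: 0.0
```

```bash
python3 go.py 0.4604 -0.049 0.004 -.078 .997
```

```text
4.2167 [ 0.4611 -0.0489  0.0309] [0.7807 0.5175 0.8476] [-0.1088  0.3851  2.1115  0.0001  0.6455 -0.1887]
[-0.0001 -0.0007  0.0269 -0.0003 -0.0001  0.0011]
```

Emit:
carry_out(
  increments=[0,0,0.026,0,0,0,0,0,0.026,0,0,0,0,0,0.026,0,0,0],
)

```text
time: 4.47
tcp_pos: [0.461, -0.0493, 0.005]
eef_rot: [-0.0, 0.679, 0.734, -0.0]
ft_force: [0.6, -0.3, 1.1]
grip_width: 0.549
grasp_force: 0.0
```

Emit:
carry_out(
  increments=[0,0,0,0,0,0,0,0,0,0,0,0,0,0,0,0,0,0,0,0,0,0,0,0,0,0,0,0,0,0],
  jaw=1,
  squeeze=50,
)

```text
time: 4.88
tcp_pos: [0.4613, -0.0497, 0.0045]
eef_rot: [0.0, 0.679, 0.734, 0.0]
ft_force: [-1.0, -0.4, 0.1]
grip_width: 0.211
grasp_force: 0.5
```

Emit:
carry_out(
  increments=[0,0,0,0,0,0,0,0,0,0,0,0,0,0,0,0,0,0,0,0,-0.04,0,0,0,0,0,-0.08,0,0,0,0,0,-0.12,0,0,0,0,0,-0.156,0,0,0,0,0,-0.156,0,0,0],
)

```text
time: 5.55
tcp_pos: [0.4648, -0.05, 0.1662]
eef_rot: [0.004, 0.679, 0.734, 0.003]
ft_force: [1.7, -0.5, -1.1]
grip_width: 0.181
grasp_force: 50.0
```

```bash
cat >> w.py <<'E'
s=manip.sense(); print(s['grip_width']*92,s['grasp_force'],s['joints'],s['ft_force'])
R0=tool()[1]; print(R0.as_matrix())
p=tool()[0]
e=nets.silhouettes(f,'handpiece')[0]; P=R0.inv().apply(mask_pts(f,e['pixels'])-p)
c=np.median(P,0); P=P[np.abs(P[:,1])<.016]
for a in np.arange(-.08,.12,.01):
    Q=P[(P[:,0]>a)&(P[:,0]<a+.01)]
    if len(Q)>8: print(round(a,3),len(Q),Q[:,1].min(),Q[:,1].max(),'top z',np.percentile(Q[:,2],5))
E
python3 w.py
```

```text
0.67 [175.2, 126.7, 96.0, 41.4] 1166
[ 0.3515 -0.0133  0.0162] [0.9402 0.3405] -0.061728915898889035 0.050936276788855955 -0.008964431666858329 0.009175878123513897 o [ 0.3063 -0.0297] 0.021311020672385383
0.56 [403.3, 0.0, 60.2, 103.6] 1727
[0.5702 0.1084 0.0171] [-0.6132  0.79  ] -0.056736300770272745 0.057417382853436866 -0.009673642843323197 0.011540758403571697 o [0.5957 0.0756] 0.02235140172577993
0.35 [413.4, 147.2, 95.9, 62.7] 2627
[ 0.5967 -0.022   0.0619] [0.4072 0.9133] -0.0264204255353623 0.025844915424773955 -0.020855706933462836 0.02818457948935442 o [ 0.5669 -0.0888] 0.14244434161126354
[ 0.4618 -0.0497  0.161 ]
16.902553674888257 49.998990297317505 [-0.1105  0.1666  2.0216 -0.      0.9504 -0.189 ] [-0.3965 -0.2362 -2.1117]
[[-0.0785  0.9969  0.003 ]
 [ 0.9969  0.0785 -0.0003]
 [-0.0006  0.0029 -1.    ]]
```

```bash
python3 go.py 0.514 -0.312 0.16 -.119 .993
```

```text
5.7 [ 0.4606 -0.0496  0.1595] [-1.3855  0.4483 -2.1563] [-0.1105  0.1685  2.0231  0.      0.95   -0.189 ]
[-0.2658  0.0327 -0.0005 -0.0001 -0.     -0.026 ]
```

Emit:
carry_out(
  increments=[-0.266,0.0325,0,0,0,-0.026,-0.266,0.0325,0,0,0,-0.026,-0.266,0.0325,0,0,0,-0.026,-0.266,0.0325,0,0,0,-0.026,-0.266,0.0325,0,0,0,-0.026,-0.266,0.0325,0,0,0,-0.026,-0.266,0.0325,0,0,0,-0.026,-0.266,0.0325,0,0,0,-0.026,-0.266,0.0325,0,0,0,-0.026,-0.266,0.0325,0,0,0,-0.026],
)

```text
time: 6.53
tcp_pos: [0.5129, -0.3109, 0.1578]
eef_rot: [-0.002, 0.664, 0.748, -0.0]
ft_force: [-0.3, -0.4, -1.7]
grip_width: 0.177
grasp_force: 50.0
```

```bash
cat > r.py <<'E'
from h import *
import sys
np.set_printoptions(precision=4,suppress=True)
f=optics.grab_frame('wrist'); save(sys.argv[1],f['image']); np.savez('rest.npz',**{k:np.array(f[k]) for k in('image','range_z','fx','fy','cx','cy','D','pose')})
print(manip.sense()['time'],tool()[0])
for n in('seat','handpiece'):
  for e in nets.silhouettes(f,n)[:2]: print(n,e['confidence'],e['rect'])
E
python3 r.py w2.png
```

```text
6.5833 [ 0.5133 -0.3106  0.1584]
seat 0.86 [358.2, 6.9, 88.1, 197.2]
seat 0.46 [242.5, 256.7, 34.6, 22.4]
handpiece 0.97 [296.0, 81.8, 53.4, 262.8]
handpiece 0.94 [83.1, 258.4, 96.6, 94.9]
```

View pics/w2.png

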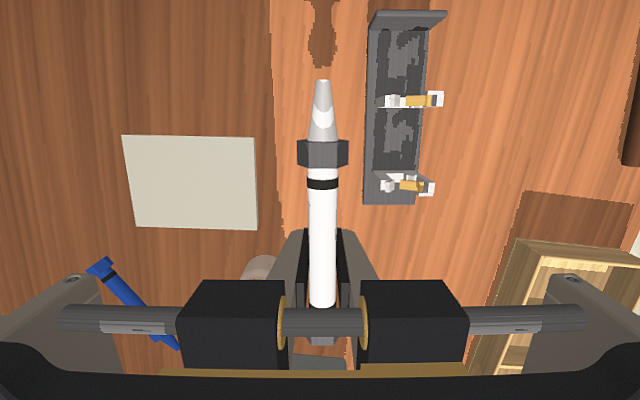

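The wrist view shows the held handpiece vertical at x≈322, with the nose tip at (322,82). The rest stands to the right: guard plate on top at (408,18), nose fork at (413,100) and tail fork at (407,186).

```bash
cat > m.py <<'E'
from h import *
np.set_printoptions(precision=4,suppress=True)
D=np.load('rest.npz'); f={k:D[k] for k in D.files}
for k in('fx','fy','cx','cy'): f[k]=float(f[k])
box=np.zeros((400,640),bool); box[3:212,350:455]=1
P=mask_pts(f,box)
B=P[(P[:,2]>.005)&(P[:,2]<.08)]
r=cv2.minAreaRect(B[:,:2].astype(np.float32)); print('all',r)
def ends(Q,yd):
    xd=np.array([yd[1],-yd[0]]); a=Q[:,:2]@xd; b=Q[:,:2]@yd; return a,b,xd
base=B[(B[:,2]<.012)]; r=cv2.minAreaRect(base[:,:2].astype(np.float32)); print('base',r,cv2.boxPoints(r),np.median(base[:,2]))
ang=r[2] if r[1][0]<r[1][1] else r[2]-90
yd=np.array([-np.sin(np.radians(ang)),np.cos(np.radians(ang))]); a,b,xd=ends(B,yd); print('ang',ang,yd)
c0=np.array([.5866,-.2432])
for z0,z1 in((.008,.03),(.03,.05),(.05,.058),(.06,.075)):
    k=(B[:,2]>z0)&(B[:,2]<z1); A=a[k]-c0@xd; Bb=b[k]-c0@yd
    for lo,hi in((-.06,-.02),(.02,.06),(.1,.13)):
        q=(Bb>lo)&(Bb<hi)
        if q.sum()>3: print(z0,lo,q.sum(),'x',np.percentile(A[q],[0,5,25,50,75,95,100]),'y',np.percentile(Bb[q],[2,50,98]))
# brass & steel of forks
rgb=f['image'].astype(int); v,u=np.nonzero(box&(f['range_z']>0)); 
br=(rgb[v,u,0]-rgb[v,u,2]>60)&(P[:,2]>.04); 
for lo,hi in((-.06,-.02),(.02,.06)):
    yy=P[:,:2]@yd-c0@yd; q=br&(yy>lo)&(yy<hi); print('brass',q.sum(),(P[q][:,:2]@xd-c0@xd).min(),(P[q][:,:2]@xd-c0@xd).max(),yy[q].min(),yy[q].max(),P[q][:,2].min(),P[q][:,2].max())
# handpiece
hb=np.zeros_like(box); hb[80:225,290:355]=1; H=mask_pts(f,hb); H=H[H[:,2]>.13]
p=np.array([0.5133,-0.3106,0.1584])
for lo,hi in((.02,.04),(.035,.045),(.053,.067),(.09,.098)):
    pass
a=H[:,:2]@xd-p[:2]@xd; b=H[:,:2]@yd-p[:2]@yd
for lo in np.arange(0.01,.11,.01):
    q=(b>lo)&(b<lo+.01)
    if q.sum()>5: print('hp',round(lo,3),q.sum(),'x',a[q].min(),a[q].max(),'z',H[q][:,2].max()-p[2])
print('tip',b.max())
save('rc.png',cv2.resize(f['image'][0:215,345:460],None,fx=2.8,fy=2.8,interpolation=cv2.INTER_CUBIC))
E
python3 m.py
```

```text
all ((0.582600474357605, -0.2264183759689331), (0.06542602926492691, 0.19593672454357147), 7.102824687957764)
base ((0.5827245712280273, -0.22735477983951569), (0.06531333923339844, 0.1939433217048645), 6.884790420532227) [[ 0.5387 -0.135 ]
 [ 0.5619 -0.3275]
 [ 0.6268 -0.3197]
 [ 0.6035 -0.1272]] 0.008958664439334907
ang 6.884790420532227 [-0.1199  0.9928]
0.008 -0.06 1231 x [-0.0332 -0.0304 -0.0221 -0.0046  0.0087  0.0243  0.0294] y [-0.0581 -0.0349 -0.0208]
0.008 0.02 1582 x [-0.0345 -0.0316 -0.0225 -0.0047  0.0099  0.0247  0.0298] y [0.0204 0.0423 0.0594]
0.008 0.1 885 x [-0.0344 -0.0317 -0.0185 -0.0027  0.0128  0.0252  0.0291] y [0.1002 0.1078 0.1093]
0.03 -0.06 185 x [-0.0242 -0.0231 -0.0189  0.0109  0.0193  0.0235  0.0255] y [-0.0469 -0.0387 -0.0377]
0.03 0.02 73 x [-0.0246 -0.0244 -0.0243 -0.0241 -0.0124  0.0194  0.0204] y [0.0313 0.0329 0.0411]
0.03 0.1 488 x [-0.0349 -0.0331 -0.0212 -0.006   0.0117  0.0252  0.0286] y [0.1079 0.1086 0.1105]
0.05 -0.06 78 x [-0.0241 -0.024  -0.0205 -0.0113 -0.0015  0.023   0.0257] y [-0.0477 -0.0387 -0.0378]
0.05 0.02 59 x [-0.0244 -0.0243 -0
[... 670 characters left out ...]
007942743773324212 z 0.018336380055354512
hp 0.02 469 x -0.009271284226520293 0.008676720490089218 z 0.019356927608422447
hp 0.03 494 x -0.009031192264210397 0.008411952540264778 z 0.01948031805058778
hp 0.04 534 x -0.009541652083294716 0.008994875444013839 z 0.019913051228542866
hp 0.05 723 x -0.015159485092689107 0.014665665241022419 z 0.023762146369305875
hp 0.06 947 x -0.015064518320738574 0.01451599100576928 z 0.02441991647528466
hp 0.07 533 x -0.008544334770452355 0.007992666819721439 z 0.01893878009995173
hp 0.08 416 x -0.006714232524552721 0.006130579953703086 z 0.01704812168058642
hp 0.09 322 x -0.005523841060515455 0.004947325957649851 z 0.015385696106821056
tip 0.09976955085743106
```

View pics/rc.png

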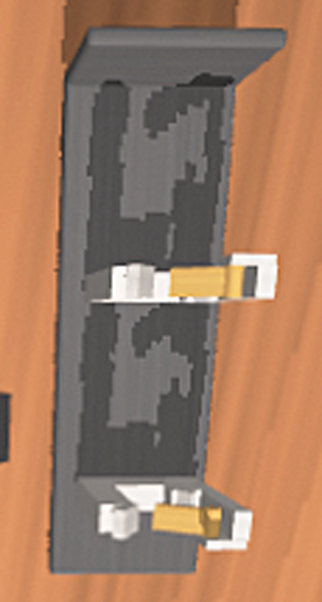

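The crop shows each fork with its white cheek on the left (nose fork at crop (135,280), tail fork at (118,520)). The brass jaw runs right from there to the hinge post.

```bash
cat >> m.py <<'E'
print('----')
P=mask_pts(f,box); c=rgb[v,u]; steel=(c[:,0]-c[:,2]<40)
X=P[:,:2]@xd-c0@xd; Y=P[:,:2]@yd-c0@yd
for lo,hi in((-.055,-.03),(.025,.05)):
    q=steel&(Y>lo)&(Y<hi)&(P[:,2]>.061)
    print('steel hi',np.histogram(X[q],np.arange(-.030,.032,.002)))
    for k in((X<-.002),(X>.012)): print(np.percentile(X[q&k],[0,3,50,97,100]),np.percentile(P[q&k][:,2],[5,50,95]),np.percentile(Y[q&k],[2,98]))
for row in(99,102,105,184,187): # row scan
    print(row,[(uu,*np.round(np.r_[(w[:2]@xd-c0@xd),(w[:2]@yd-c0@yd),w[2]]*1000).astype(int),*f['image'][row,uu]) for uu in range(374,448,2) for w in world(f,[[uu,row]],[f['range_z'][row,uu]])])
E
python3 m.py | sed -n '/----/,$p' | sed 's/np.int64(\([-0-9]*\))/\1/g; s/np.uint8(\([0-9]*\))/\1/g'
```

```text
----
steel hi (array([ 0,  0,  0,  0, 14, 26, 15, 17, 14,  0,  0,  0,  0,  0,  0,  0,  0,
        0,  0,  0, 16, 10,  9, 10, 35, 50, 34, 26,  0,  0]), array([-0.03 , -0.028, -0.026, -0.024, -0.022, -0.02 , -0.018, -0.016,
       -0.014, -0.012, -0.01 , -0.008, -0.006, -0.004, -0.002,  0.   ,
        0.002,  0.004,  0.006,  0.008,  0.01 ,  0.012,  0.014,  0.016,
        0.018,  0.02 ,  0.022,  0.024,  0.026,  0.028,  0.03 ]))
[-0.021  -0.0208 -0.0177 -0.0124 -0.0123] [0.0617 0.0672 0.0693] [-0.0477 -0.0381]
[0.0126 0.0135 0.0205 0.0254 0.0259] [0.0626 0.0707 0.0724] [-0.0508 -0.0378]
steel hi (array([ 0,  0,  0,  0, 22, 30, 20, 18, 15,  0,  0,  0,  0,  0,  0,  0,  0,
        0,  0,  5, 17,  9,  8,  8, 70, 34, 33, 21,  0,  0]), array([-0.03 , -0.028, -0.026, -0.024, -0.022, -0.02 , -0.018, -0.016,
       -0.014, -0.012, -0.01 , -0.008, -0.006, -0.004, -0.002,  0.   ,
        0.002,  0.004,  0.006,  0.008,  0.01 ,  0.012,  0.014,  0.016,
        0.018,  0.02 ,  0.022,  0.024,  0.026,  0.028,  0.03 ]))
[-0.0216 -0.0211 -0.018  -0.0125 -0.0122] [0.0619 0.0675 0.0695] [0.0315 0.0415]
[0.01
[... 5703 characters left out ...]
9, 235, 191, 109), (408, 4, -45, 62, 234, 190, 107), (410, 6, -45, 61, 233, 188, 106), (412, 7, -45, 64, 234, 190, 108), (414, 9, -45, 64, 236, 191, 108), (416, 11, -45, 65, 233, 182, 105), (418, 12, -44, 68, 141, 111, 65), (420, 13, -44, 68, 173, 135, 77), (422, 16, -44, 67, 179, 137, 76), (424, 20, -45, 62, 111, 111, 115), (426, 20, -44, 67, 112, 108, 106), (428, 20, -43, 71, 226, 216, 212), (430, 22, -43, 71, 243, 238, 234), (432, 24, -43, 70, 241, 238, 234), (434, 26, -43, 71, 234, 220, 202), (436, 57, -61, 1, 211, 136, 90), (438, 60, -61, 1, 212, 137, 93), (440, 63, -61, 0, 217, 144, 97), (442, 65, -61, 0, 212, 138, 94), (444, 67, -61, 1, 210, 138, 93), (446, 70, -61, -1, 208, 137, 92)]
```

```bash
python3 go.py 0.5854 -0.2471 0.09 -.1253 .9921
```

```text
6.6833 [ 0.5139 -0.3107  0.1593] [ 0.218  -0.115  -1.5286] [-0.5464  0.3732  1.7374  0.0001  1.0324 -0.6672]
[ 0.0545  0.0787  0.0693 -0.0007 -0.0006 -0.0032]
```

Emit:
carry_out(
  increments=[0.0545,0.0787,0,0,0,-0.003,0.0545,0.0787,0,0,0,-0.003,0.0545,0.0787,0.02,0,0,-0.003,0.0545,0.0787,0.05,0,0,-0.003,0.0545,0.0787,0.069,0,0,-0.003,0.0545,0.0787,0.069,0,0,-0.003,0.0545,0.0787,0.069,0,0,-0.003,0.0545,0.0787,0.069,0,0,-0.003],
  squeeze=60,
)

```text
time: 7.35
tcp_pos: [0.5866, -0.2487, 0.0923]
eef_rot: [0.001, 0.662, 0.75, 0.0]
ft_force: [-1.4, 0.1, -0.3]
grip_width: 0.179
grasp_force: 60.0
```

```bash
python3 go.py 0.5854 -0.2471 0.0245 -.1253 .9921; python3 r.py w3.png; python3 - <<'E'
from h import *
np.set_printoptions(precision=4,suppress=True)
D=np.load('rest.npz'); f={k:(float(D[k]) if D[k].ndim==0 else D[k]) for k in D.files}
p,R0=tool(); P=R0.inv().apply(mask_pts(f,np.ones((400,640),bool))-p)
P[:,2]*=-1
# guard plate top/base in tool frame
q=(P[:,2]<-.02)&(P[:,2]>-.1)&(P[:,0]>.06)&(P[:,0]<.15)&(abs(P[:,1])<.06)&(P[:,2]+p[2]>.03)
Q=P[q]; print('guard',Q[:,1].min(),Q[:,1].max(),np.percentile(Q[:,0],[2,50,98]),len(Q))
q=(abs(P[:,2]+p[2]-.009)<.004)&(P[:,0]>.05)&(P[:,0]<.11)&(abs(P[:,1])<.06); Q=P[q]; print('base',Q[:,1].min(),Q[:,1].max())
E
```

```text
7.35 [ 0.5866 -0.2487  0.0923] [-1.4243  0.1069 -0.3194] [-0.4033  0.5021  1.7037  0.      0.9343 -0.5279]
[ 0.0017 -0.0011  0.0678  0.0008  0.0004 -0.0007]
7.4 [ 0.5869 -0.249   0.0927]
seat 0.57 [273.0, 58.1, 90.7, 170.6]
handpiece 0.85 [297.9, 80.8, 51.6, 264.9]
guard -0.03366333884352778 0.030180290258390557 [0.1142 0.116  0.1199] 1159
base -0.03374739111453517 0.03047101850697139
```

View pics/w3.png

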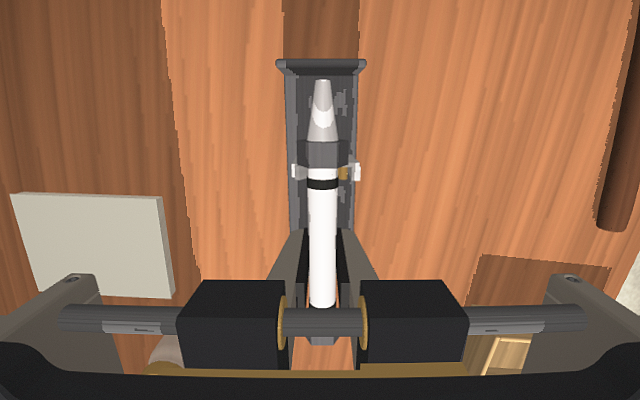

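The view shows the handpiece above the rest, between cheek (295,171) and post (357,171), with the nose tip at (322,80) short of the guard plate at (322,65). It sits about 1.7 mm too far towards +x.

Emit:
carry_out(
  increments=[0.0017,-0.0015,0.01,0,0,0,0.0017,-0.0015,0.016,0,0,0,0.0017,-0.0015,0.016,0,0,0,0.0017,-0.0015,0.016,0,0,0],
)

```text
time: 7.83
tcp_pos: [0.5837, -0.2471, 0.0743]
eef_rot: [-0.001, 0.662, 0.75, -0.0]
ft_force: [-0.4, 0.8, -0.7]
grip_width: 0.183
grasp_force: 60.0
```

```bash
python3 go.py 0.5854 -0.2471 0.0245 -.1253 .9921
```

```text
7.8333 [ 0.5837 -0.2471  0.0743] [-0.3648  0.8274 -0.6552] [-0.4028  0.5219  1.7189 -0.      0.9021 -0.5268]
[-0.0003  0.0018  0.0498 -0.0008 -0.0004 -0.001 ]
```

Emit:
carry_out(
  increments=[0,0.0016,0.002,0,0,-0.001,0,0.0016,0.002,0,0,-0.001,0,0.0016,0.002,0,0,-0.001],
)

```text
time: 8.08
tcp_pos: [0.586, -0.2471, 0.0729]
eef_rot: [0.0, 0.661, 0.75, 0.0]
ft_force: [0.8, -0.8, -0.7]
grip_width: 0.183
grasp_force: 60.0
```

```bash
python3 go.py 0.5854 -0.2471 0.0245 -.1253 .9921
```

```text
8.0833 [ 0.586  -0.2471  0.0729] [ 0.8042 -0.8054 -0.7483] [-0.4014  0.5257  1.7158  0.      0.9    -0.5271]
[ 0.0001 -0.0006  0.0484  0.0001  0.      0.0001]
```

Emit:
carry_out(
  increments=[0,-0.0004,0.005,0,0,0,0,-0.0004,0.01,0,0,0,0,-0.0004,0.014,0,0,0,0,-0.0004,0.018,0,0,0,0,-0.0004,0.022,0,0,0,0,-0.0004,0.026,0,0,0],
)

```text
time: 8.58
tcp_pos: [0.5865, -0.2476, 0.0478]
eef_rot: [0.001, 0.661, 0.75, 0.0]
ft_force: [-1.2, 0.1, 9.0]
grip_width: 0.178
grasp_force: 60.0
```

Emit:
carry_out(
  increments=[0,0,0.004,0,0,0,0,0,0.008,0,0,0,0,0,0.012,0,0,0,0,0,0.016,0,0,0,0,0,0.02,0,0,0,0,0,0.02,0,0,0],
)

```text
time: 9.08
tcp_pos: [0.5853, -0.2468, 0.0258]
eef_rot: [-0.0, 0.661, 0.75, 0.0]
ft_force: [-0.5, 0.3, -1.9]
grip_width: 0.181
grasp_force: 60.0
```

Emit:
carry_out(
  increments=[0,0,0.001,0,0,0,0,0,0.002,0,0,0,0,0,0.002,0,0,0],
)

```text
time: 9.33
tcp_pos: [0.5858, -0.2471, 0.0254]
eef_rot: [0.0, 0.661, 0.75, 0.0]
ft_force: [-0.9, 1.7, 1.7]
grip_width: 0.18
grasp_force: 60.0
```

Emit:
carry_out(
  increments=[0,0,0.001,0,0,0,0,0,0.0015,0,0,0,0,0,0.0015,0,0,0],
)

```text
time: 9.58
tcp_pos: [0.5859, -0.2471, 0.0252]
eef_rot: [0.0, 0.661, 0.75, 0.0]
ft_force: [-4.9, 2.8, 15.0]
grip_width: 0.183
grasp_force: 60.0
```

Emit:
carry_out(
  increments=[0,0,-0.001,0,0,0,0,0,-0.001,0,0,0,0,0,-0.001,0,0,0,0,0,-0.001,0,0,0,0,0,-0.001,0,0,0,0,0,-0.001,0,0,0],
  jaw=0.5,
  squeeze=30,
)

```text
time: 10.08
tcp_pos: [0.5854, -0.2471, 0.0242]
eef_rot: [-0.0, 0.661, 0.75, -0.0]
ft_force: [-0.2, -0.6, -0.0]
grip_width: 0.498
grasp_force: 0.0
```

Emit:
carry_out(
  increments=[0,0,-0.03,0,0,0,0,0,-0.07,0,0,0,0,0,-0.11,0,0,0,0,0,-0.15,0,0,0,-0.04,-0.05,-0.19,0,0,0,-0.06,-0.08,-0.2,0,0,0,-0.06,-0.08,-0.2,0,0,0],
)

```text
time: 10.67
tcp_pos: [0.5127, -0.3182, 0.2268]
eef_rot: [0.001, 0.661, 0.75, -0.0]
ft_force: [0.9, -0.1, 0.2]
grip_width: 0.497
grasp_force: 0.0
```

```bash
python3 r.py w4.png; python3 - <<'E'
from h import *
im=cv2.imread('pics/w4.png'); cv2.imwrite('pics/w4c.png',cv2.resize(im[0:260,300:500],None,fx=2.3,fy=2.3,interpolation=cv2.INTER_CUBIC))
E
```

```text
10.7167 [ 0.5106 -0.3211  0.2283]
seat 0.79 [354.4, 21.7, 66.5, 164.7]
handpiece 0.75 [373.8, 46.7, 27.8, 136.3]
handpiece 0.75 [118.7, 232.1, 54.0, 47.1]
```

View pics/w4c.png

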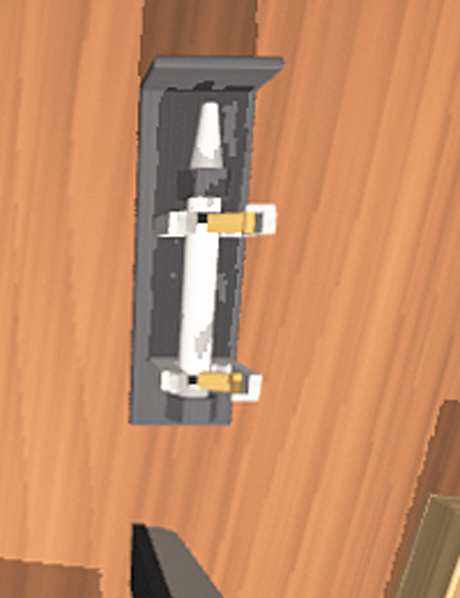

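The crop shows the handpiece home. Both brass jaws, at crop (230,222) and (215,382), are back over the barrel, and the nose at (208,105) is at the guard-plate end. Next is the regulator.

```bash
cat > g.py <<'E'
from h import *
from scipy.optimize import least_squares
np.set_printoptions(precision=4,suppress=True)
def disc(f,S,c0=(.6,.275),it=300):
    # S: points; RANSAC plane tilted 35 deg
    rng=np.random.default_rng(0); best=None
    for _ in range(3000):
        a=S[rng.choice(len(S),3,replace=False)]; n=np.cross(a[1]-a[0],a[2]-a[0]); l=np.linalg.norm(n)
        if l<1e-5: continue
        n/=l; n*=np.sign(n[2]); 
        if abs(np.degrees(np.arccos(n[2]))-35)>6: continue
        k=np.abs((S-a[0])@n)<.002
        if best is None or k.sum()>best.sum(): best=k
    Q=S[best]; c=Q.mean(0); n=np.linalg.svd(Q-c,full_matrices=False)[2][2]; n*=np.sign(n[2]); return Q,c,n
if __name__=='__main__':
    f=optics.grab_frame('scene')
    e=nets.silhouettes(f,'regulator')[0]; m=cv2.dilate(e['pixels'].astype(np.uint8),np.ones((5,5)))>0
    S=mask_pts(f,m); S=S[S[:,2]>.05]
    Q,c,n=disc(f,S); print(len(Q),c,n,np.degrees(np.arccos(n[2])),'az',np.degrees(np.arctan2(n[1],n[0])))
    # base azimuth
    B=mask_pts(f,m); B=B[(B[:,2]>.026)&(B[:,2]<.034)]; print('base',cv2.minAreaRect(B[:,:2].astype(np.float32)))
    u=np.cross([0,0,1],n); u/=np.linalg.norm(u); v=np.cross(n,u)
    print('disc hull', cv2.minEnclosingCircle(np.c_[(Q-c)@u,(Q-c)@v].astype(np.float32)))
    h=(S-c)@n; T=S[(h>.034)&(h<.048)]; print('cap',len(T),T.mean(0),np.percentile((T-c)@n,[5,50,95]),((T-c)@u).min(),((T-c)@u).max(),((T-c)@v).min(),((T-c)@v).max())
    D=np.load('rest.npz'); f={k:(float(D[k]) if D[k].ndim==0 else D[k]) for k in D.files}
    P=mask_pts(f,np.ones((400,640),bool)); s=np.array([.5845,-.2465]); yd=np.array([-.1253,.9921]); xd=np.array([.9921,.1253])
    X=(P[:,:2]-s)@xd; Y=(P[:,:2]-s)@yd
    for lo in(-.03,-.01,.02,.055): 
        q=(abs(X)<.012)&(Y>lo)&(Y<lo+.01)&(P[:,2]>.02); print('hp',lo,P[q][:,2].max(),X[q].min(),X[q].max())
E
python3 g.py
```

```text
51 [ 0.4523 -0.4354  0.0652] [-0.0377  0.5231  0.8514] 31.634645690486636 az 94.12206577456564
base ((0.4618249535560608, -0.42498788237571716), (0.023763973265886307, 0.052961088716983795), 53.59564971923828)
disc hull ((0.0009630310232751071, 0.0009243414970114827), 0.025747166946530342)g.py:24: RuntimeWarning: Mean of empty slice.
  h=(S-c)@n; T=S[(h>.034)&(h<.048)]; print('cap',len(T),T.mean(0),np.percentile((T-c)@n,[5,50,95]),((T-c)@u).min(),((T-c)@u).max(),((T-c)@v).min(),((T-c)@v).max())
  ret = um.true_divide(
Traceback (most recent call last):
  File "g.py", line 24, in <module>
    h=(S-c)@n; T=S[(h>.034)&(h<.048)]; print('cap',len(T),T.mean(0),np.percentile((T-c)@n,[5,50,95]),((T-c)@u).min(),((T-c)@u).max(),((T-c)@v).min(),((T-c)@v).max())
                                                                    ~~~~~~~~~~~~~^^^^^^^^^^^^^^^^^^^
IndexError: index -1 is out of bounds for axis 0 with size 0
```

Network misfire (it returned the jar), so I'll use a world-box selection instead.

```bash
sed -i "s/^    e=nets.*$/    W=world(f,np.stack(np.meshgrid(np.arange(640),np.arange(400)),-1).reshape(-1,2),f['range_z'].reshape(-1)).reshape(400,640,3); m=(W[...,2]>.02)\&(abs(W[...,0]-.62)<.1)\&(abs(W[...,1]-.28)<.1)\&(W[...,0]<.71)/" g.py; python3 g.py
```

```text
649 [0.6184 0.2835 0.1104] [-0.5653 -0.0938  0.8195] 34.960274844970364 az -170.58146300018402
base ((0.6380270719528198, 0.2839664816856384), (0.1350288838148117, 0.09897413104772568), 8.675712585449219)
disc hull ((0.0029113939963281155, -0.010883975774049759), 0.05293811857700348)
cap 230 [0.5903 0.2766 0.1398] [0.0355 0.0408 0.0441] -0.018949151229623807 0.024961409904525646 -0.03131276162058361 0.013048242715956632
hp -0.03 0.35514427710439284 -0.011901672769983315 0.008798123178858018
hp -0.01 0.044999477676353594 -0.008762499982822584 0.008520183672456378
hp 0.02 0.04569932558436013 -0.008643281463932154 0.008874352129014999
hp 0.055 0.049581395037947174 -0.011893800316951161 0.011487664225827188
```

```bash
cat > rg.py <<'E'
from h import *
import sys
np.set_printoptions(precision=4,suppress=True)
# rg.py h roll_deg [dx dy dz yaw]: TCP h above disc along axis, roll about tool z from neutral
C=np.array([.6101,.2791,.105]); yaw=np.radians(9.0)
def target(h,roll,C=C,yaw=yaw):
    rx=np.array([np.cos(yaw),np.sin(yaw),0]); t=np.radians(35); n=-np.sin(t)*rx+np.array([0,0,np.cos(t)])
    x=np.array([-rx[1],rx[0],0]); z=-n; M=R.from_matrix(np.c_[x,np.cross(z,x),z])*R.from_rotvec([0,0,np.radians(roll)])
    return C+h*n,M,n
if __name__=='__main__':
    h,r=map(float,sys.argv[1:3]); p,M,n=target(h,r); s=manip.sense()
    print(s['time'],s['tcp_pos'],s['joints'],s['ft_force'],s['ft_torque']); print(inc(p,M))
    p0,R0=tool(); print('h',(p0-C)@n,'lat',R0.inv().apply(C-p0),'roll/tilt err deg',np.degrees((R0.inv()*M).as_rotvec()))
E
python3 rg.py .105 0
```

```text
10.9667 [ 0.5139 -0.3159  0.2236] [-0.5539  0.3116  1.6716  0.0005  1.1594 -0.6799] [ 0.3928 -0.0827 -0.2909] [-0.0331 -0.0131  0.0385]
[ 0.5763  0.11    0.0331 -0.3892  0.0055 -0.0194]
h 0.2050474126346002 lat [0.5781 0.1702 0.1191] roll/tilt err deg [-35.0277   0.4907  -1.7497]
```

Emit:
carry_out(
  increments=[0.576,0.11,0,0,0,0,0.576,0.11,0,0,0,0,0.576,0.11,0,0,0,0,0.576,0.11,0,0,0,0,0.576,0.11,0,0,0,0,0.576,0.11,0,-0.08,0,-0.02,0.576,0.11,0,-0.16,0,-0.02,0.576,0.11,0,-0.24,0,-0.02,0.576,0.11,0,-0.32,0,-0.02,0.576,0.11,0,-0.389,0.0055,-0.019],
  jaw=0,
)

```text
time: 11.8
tcp_pos: [0.5384, 0.0966, 0.2241]
eef_rot: [0.193, 0.62, 0.726, 0.225]
ft_force: [0.1, -2.0, -1.2]
grip_width: 1.0
grasp_force: 0.0
```

```bash
python3 rg.py .105 0
```

```text
11.8 [0.5384 0.0966 0.2241] [ 0.1863 -0.0328  2.2417 -0.0535  0.3313  0.0744] [ 0.1298 -1.989  -1.2202] [-0.1956  0.2736 -0.0659]
[ 0.1691  0.0135  0.0493 -0.0056  0.0006  0.0002]
h 0.1545750155040473 lat [0.1692 0.0144 0.1543] roll/tilt err deg [-0.506   0.0507  0.0137]
```

Emit:
carry_out(
  increments=[0.169,0.0135,0.02,-0.004,0,0,0.169,0.0135,0.03,-0.004,0,0,0.169,0.0135,0.049,-0.004,0,0,0.169,0.0135,0.049,-0.004,0,0,0.169,0.0135,0.049,-0.004,0,0,0.169,0.0135,0.049,-0.004,0,0,0.169,0.0135,0.049,-0.004,0,0],
)

```text
time: 12.38
tcp_pos: [0.5515, 0.2706, 0.1886]
eef_rot: [0.193, 0.619, 0.728, 0.224]
ft_force: [-0.1, -0.7, -0.5]
grip_width: 1.003
grasp_force: 0.0
```

```bash
python3 rg.py .105 0; cat > v.py <<'E'
from h import *
from rg import *
from g import disc
import sys
f=optics.grab_frame('wrist'); save(sys.argv[1],f['image'])
W=world(f,np.stack(np.meshgrid(np.arange(640),np.arange(400)),-1).reshape(-1,2),f['range_z'].reshape(-1)).reshape(400,640,3)
p,M,n0=target(0,0)
dd=np.linalg.norm(W-C,axis=2); S=W[(dd<.062)&(f['range_z']>0)]
Q,c,n=disc(f,S); print('disc',len(Q),c,n,np.degrees(np.arccos(n[2])),np.degrees(np.arctan2(-n[1],-n[0])))
h=(S-c)@n; u=np.cross([0,0,1],n); u/=np.linalg.norm(u); v=np.cross(n,u)
from math import pi
print('disc circle',cv2.minEnclosingCircle(np.c_[(Q-C)@u,(Q-C)@v].astype(np.float32)), 'plane h of C',(C-c)@n)
T=S[(h>.037)&(h<.047)]; print('cap',len(T),cv2.minEnclosingCircle(np.c_[(T-C)@u,(T-C)@v].astype(np.float32)),np.percentile((T-c)@n,[5,50,95]),np.c_[(T-C)@u,(T-C)@v].mean(0))
# rectified view of disc plane and cap plane; up = v (highest side), right = -u? seen facing end
def rect(hh,r,N):
    a=np.linspace(-r,r,N); X,Y=np.meshgrid(a,-a); G=C+(hh+(c-C)@n)*n+X[...,None]*u*sgn+Y[...,None]*v
    q=proj(f,G.reshape(-1,3)).reshape(N,N,2).astype(np.float32); return cv2.remap(f['image'],q[...,0],q[...,1],cv2.INTER_LINEAR)
sgn=1 # viewer facing end: up=v, right=v x n 
r_=np.cross(v,n); sgn=np.sign(r_@u)
save('rect_'+sys.argv[1],np.hstack([rect(0,.058,380),rect(.041,.03,380)]))
E
python3 v.py k1.png
```

```text
12.3833 [0.5515 0.2706 0.1886] [ 0.5956  0.1614  2.1285 -0.7051  0.3823  1.0329] [-0.0876 -0.6889 -0.4622] [-0.1151  0.3213  0.0148]
[-0.0007  0.0005 -0.0025 -0.0065  0.0012  0.003 ]
h 0.10246373280111401 lat [-0.0005  0.0016  0.1025] roll/tilt err deg [-0.5822  0.112   0.2714]
disc 5418 [0.6083 0.2853 0.1062] [-0.5659 -0.0935  0.8192] 34.99965700587631 9.383038010438142
disc circle ((0.0007037149625830352, -9.396258246852085e-05), 0.052191365510225296) plane h of C -0.001439674391159101
cap 1823 ((0.0004057744226884097, 0.00010516322799958289), 0.022118834778666496) [0.0398 0.0412 0.0437] [-0.0006  0.    ]
```

View pics/rect_k1.png

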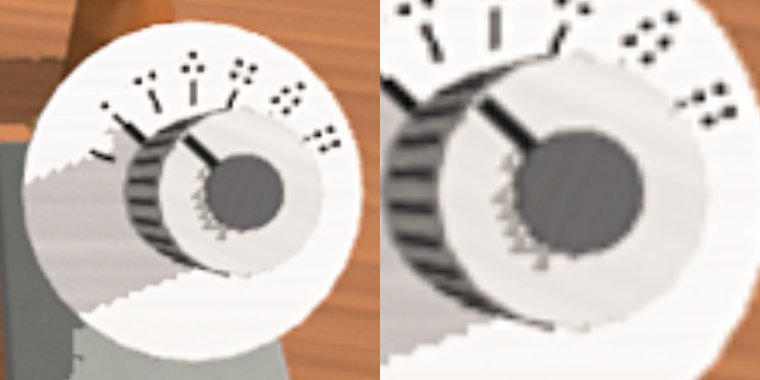

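The rectified view shows the pointer at (130,130), on the one-dot mark 45° left of the three-dot mark at the top. The bar agrees, so the sleeve is at 1. It needs +1.6 rad (91.7°) clockwise. I'll pre-roll -46°.

```bash
sed -i 's/.6101,.2791,.105\]/.6102,.2786,.1052]/; s/radians(9.0)/radians(9.3)/' rg.py; python3 rg.py .08 -46
```

```text
12.4333 [0.5511 0.2684 0.1887] [ 0.5928  0.1594  2.1303 -0.7028  0.3827  1.0289] [0.522  0.1921 1.0938] [-0.1077  0.2879 -0.0184]
[ 0.0006  0.0015  0.0228 -0.0082  0.001  -0.5111]
h 0.10277897167892554 lat [0.0011 0.0023 0.1028] roll/tilt err deg [ -0.7406   0.0942 -45.9983]
```

Emit:
carry_out(
  increments=[0.0006,0.001,0.02,-0.004,0.001,-0.511,0.0006,0.001,0.02,-0.004,0.001,-0.511,0.0006,0.001,0.02,-0.004,0.001,-0.511,0.0006,0.001,0.02,-0.004,0.001,-0.511,0.0006,0.001,0.02,-0.004,0.001,-0.511,0.0006,0.001,0.02,-0.004,0.001,-0.511,0.0006,0.001,0.02,-0.004,0.001,-0.511,0.0006,0.001,0.02,-0.004,0.001,-0.511,0.0006,0.001,0.02,-0.004,0.001,-0.511],
)

```text
time: 13.18
tcp_pos: [0.5639, 0.2674, 0.1743]
eef_rot: [0.268, 0.289, 0.91, 0.133]
ft_force: [0.1, -0.6, 0.1]
grip_width: 1.002
grasp_force: 0.0
```

```bash
python3 rg.py .006 -46
```

```text
13.1833 [0.5639 0.2674 0.1743] [ 0.5753  0.1982  2.128  -0.7686  0.3424  0.2888] [ 0.13   -0.5551  0.1426] [-0.051   0.2679  0.0317]
[ 0.003   0.0025  0.0778 -0.0041  0.0003 -0.0045]
h 0.08386182345311075 lat [0.003  0.0026 0.0838] roll/tilt err deg [-0.3664  0.0308 -0.4034]
```

Emit:
carry_out(
  increments=[0.002,0.0018,0.03,-0.003,0,-0.003,0.002,0.0018,0.05,-0.003,0,-0.003,0.002,0.0018,0.065,-0.003,0,-0.003,0.002,0.0018,0.065,-0.003,0,-0.003,0.002,0.0018,0.065,-0.003,0,-0.003,0.002,0.0018,0.065,-0.003,0,-0.003],
)

```text
time: 13.68
tcp_pos: [0.6, 0.2763, 0.1214]
eef_rot: [0.269, 0.285, 0.91, 0.134]
ft_force: [0.3, 0.0, 0.3]
grip_width: 1.001
grasp_force: 0.0
```

```bash
python3 rg.py .006 -46
```

```text
13.6833 [0.6    0.2763 0.1214] [ 0.5474  0.3389  2.096  -1.0365  0.2544  0.5408] [0.2764 0.0187 0.322 ] [-0.064   0.2921  0.0223]
[ 0.001  -0.0001  0.0133 -0.0007  0.0005 -0.0006]
h 0.019271894922656567 lat [ 0.001  -0.0001  0.0193] roll/tilt err deg [-0.0595  0.0426 -0.0513]
```

Emit:
carry_out(
  increments=[0.001,0,0.008,0,0,0,0.001,0,0.0133,0,0,0,0.001,0,0.0133,0,0,0,0.001,0,0.0133,0,0,0],
)

```text
time: 14.02
tcp_pos: [0.607, 0.2785, 0.1106]
eef_rot: [0.269, 0.285, 0.91, 0.135]
ft_force: [-1.0, 0.8, -0.6]
grip_width: 1.002
grasp_force: 0.0
```

```bash
python3 rg.py .006 -46
```

```text
14.0167 [0.607  0.2785 0.1106] [ 0.5434  0.3673  2.0876 -1.1069  0.242   0.6094] [-1.0253  0.7818 -0.5571] [-0.0693  0.2847 -0.0214]
[ 0.0001 -0.0006  0.0002 -0.0001  0.0007 -0.0001]
h 0.006209299485299947 lat [ 0.0001 -0.0006  0.0062] roll/tilt err deg [-0.0117  0.0596 -0.0105]
```

Emit:
carry_out(
  increments=[0,0,0,0,0,0,0,0,0,0,0,0,0,0,0,0,0,0,0,0,0,0,0,0,0,0,0,0,0,0,0,0,0,0,0,0,0,0,0,0,0,0,0,0,0,0,0,0],
  jaw=1,
  squeeze=35,
)

```text
time: 14.68
tcp_pos: [0.6065, 0.2773, 0.1091]
eef_rot: [0.269, 0.285, 0.91, 0.133]
ft_force: [-2.4, -4.6, 0.9]
grip_width: 0.471
grasp_force: 35.0
```

Emit:
carry_out(
  increments=[0,0,0,0,0,0.065,0,0,0,0,0,0.13,0,0,0,0,0,0.195,0,0,0,0,0,0.26,0,0,0,0,0,0.325,0,0,0,0,0,0.39,0,0,0,0,0,0.455,0,0,0,0,0,0.52,0,0,0,0,0,0.585,0,0,0,0,0,0.65],
)

```text
time: 15.52
tcp_pos: [0.6066, 0.2774, 0.1091]
eef_rot: [0.169, 0.695, 0.653, 0.248]
ft_force: [-2.9, -3.0, 1.5]
grip_width: 0.475
grasp_force: 35.0
```

```bash
python3 rg.py .006 45.7
```

```text
15.5167 [0.6066 0.2774 0.1091] [ 0.5429  0.3691  2.0883 -1.109   0.2428  1.6371] [-2.9135 -2.9627  1.5339] [-0.5054  0.6074 -0.2252]
[ 0.0008  0.0007 -0.0006  0.0001  0.002   0.3659]
h 0.005393565137519641 lat [0.0008 0.0007 0.0054] roll/tilt err deg [ 0.0122  0.1804 32.9268]
```

Emit:
carry_out(
  increments=[0,0,0,0,0,0.065,0,0,0,0,0,0.13,0,0,0,0,0,0.195,0,0,0,0,0,0.26,0,0,0,0,0,0.32,0,0,0,0,0,0.37,0,0,0,0,0,0.37,0,0,0,0,0,0.37],
)

```text
time: 16.18
tcp_pos: [0.6067, 0.2774, 0.1092]
eef_rot: [0.092, 0.851, 0.43, 0.286]
ft_force: [-1.9, -5.3, 2.1]
grip_width: 0.474
grasp_force: 35.0
```

Emit:
carry_out(
  increments=[0,0,0,0,0,0,0,0,0,0,0,0,0,0,0,0,0,0,0,0,0,0,0,0,0,0,0,0,0,0,0,0,0,0,0,0],
  jaw=0.1,
)

```text
time: 16.68
tcp_pos: [0.6072, 0.2786, 0.1097]
eef_rot: [0.091, 0.852, 0.429, 0.287]
ft_force: [-0.3, 0.9, -0.7]
grip_width: 0.887
grasp_force: 0.0
```

```bash
python3 rg.py .105 0
```

```text
16.6833 [0.6072 0.2786 0.1097] [ 0.5433  0.3691  2.0871 -1.1091  0.2415  2.213 ] [-0.3255  0.8928 -0.6763] [-0.076   0.3373 -0.0219]
[-0.0005  0.0003 -0.0996  0.0002  0.0005 -0.5084]
h 0.005420309473878616 lat [-0.0004  0.0002  0.0054] roll/tilt err deg [  0.0192   0.0469 -45.7594]
```

Released and centred. I'll back straight out, unroll and look.

Emit:
carry_out(
  increments=[0,0,-0.02,0,0,0,0,0,-0.05,0,0,0,0,0,-0.08,0,0,-0.07,0,0,-0.1,0,0,-0.14,0,0,-0.1,0,0,-0.22,0,0,-0.1,0,0,-0.3,0,0,-0.1,0,0,-0.38,0,0,-0.1,0,0,-0.46,0,0,-0.1,0,0,-0.508,0,0,-0.1,0,0,-0.508],
)

```text
time: 17.52
tcp_pos: [0.5505, 0.2693, 0.1917]
eef_rot: [0.195, 0.617, 0.728, 0.229]
ft_force: [0.5, -0.9, 0.2]
grip_width: 0.899
grasp_force: 0.0
```

```bash
python3 v.py k2.png
```

```text
disc 5363 [0.6083 0.2851 0.1062] [-0.5654 -0.0933  0.8195] 34.96280544144551 9.368588516565389
disc circle ((5.933007560088299e-05, -0.0001185958826681599), 0.052114494144916534) plane h of C -0.001310180480718891
cap 1785 ((-0.00034779246198013425, -0.0001390993857057765), 0.02233830653131008) [0.0398 0.0412 0.0436] [-0.0011 -0.0002]
```

View pics/rect_k2.png

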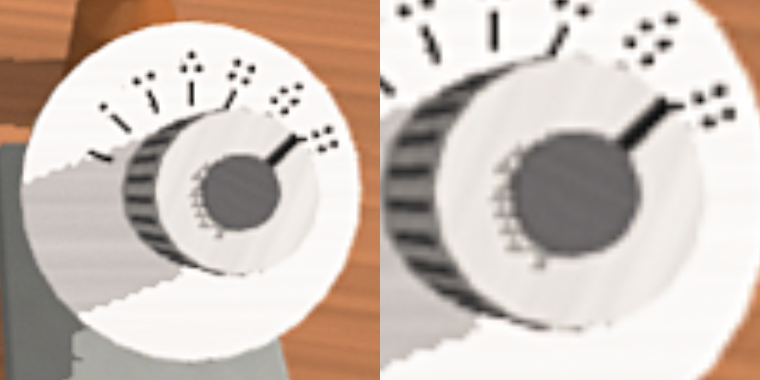

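The bar now points up-right, from (570,190) to (665,102). That is about 46° right of the top, the five-dot mark at (288,98). I'll measure the angle exactly and do a last check of the rest and bystanders.

```bash
python3 - <<'E'
from h import *
np.set_printoptions(precision=3,suppress=True)
for k in('k1','k2'):
    g=cv2.imread(f'pics/rect_{k}.png',0)[:,380:]; Y,X=np.mgrid[:380,:380]-189.5
    r=np.hypot(X,Y)*.06/380; m=(g<70)&(r>.0125)&(r<.0195); 
    a=np.degrees(np.arctan2(X,-Y)); m&=abs(a)<70; print(k,m.sum(),np.median(a[m]),a[m].mean())
f=optics.grab_frame('scene'); a=f['image'].astype(int); b=cv2.cvtColor(cv2.imread('pics/scene0.png'),cv2.COLOR_BGR2RGB).astype(int)
n=(abs(a-b).max(2)>40).astype(np.uint8); N,L,s,c=cv2.connectedComponentsWithStats(cv2.morphologyEx(n,cv2.MORPH_OPEN,np.ones((2,2))))
print([(s[i].tolist()) for i in range(1,N) if s[i][4]>12])
E
```

```text
k1 508 -44.16964092686622 -44.11871445431439
k2 524 48.980951512253625 49.0600829389604
[[438, 0, 167, 190, 11095], [552, 0, 30, 14, 250], [565, 23, 15, 25, 63], [631, 47, 9, 13, 83], [612, 64, 16, 15, 79], [546, 70, 5, 5, 15], [636, 73, 4, 20, 47], [630, 113, 10, 77, 457], [265, 168, 11, 11, 71], [368, 174, 119, 125, 4869], [464, 175, 12, 6, 40], [274, 181, 7, 8, 31], [281, 188, 9, 9, 44], [323, 189, 42, 50, 461], [568, 203, 72, 35, 1252], [524, 241, 55, 36, 494], [575, 264, 65, 110, 3882], [444, 366, 79, 34, 1376]]
```

Emit:
carry_out(
  increments=[0,0,0,0,0,0.075,0,0,0,0,0,0.15,0,0,0,0,0,0.225,0,0,0,0,0,0.3,0,0,0,0,0,0.375,0,0,0,0,0,0.45,0,0,0,0,0,0.525,0,0,0,0,0,0.6,0,0,0,0,0,0.675,0,0,0,0,0,0.75],
  jaw=0,
)

```text
time: 18.45
tcp_pos: [0.5505, 0.2693, 0.1916]
eef_rot: [0.034, 0.919, 0.257, 0.299]
ft_force: [0.1, -0.3, 0.4]
grip_width: 1.002
grasp_force: 0.0
```

Emit:
carry_out(
  increments=[0,0,0,0,0,0.075,0,0,0,0,0,0.15,0,0,0,0,0,0.2,0,0,0,0,0,0.2,0,0,0,0,0,0.2],
)

```text
time: 18.87
tcp_pos: [0.5505, 0.2693, 0.1916]
eef_rot: [-0.012, 0.947, 0.114, 0.3]
ft_force: [0.3, -0.2, 0.3]
grip_width: 1.002
grasp_force: 0.0
```

```bash
python3 v.py k3.png
```

```text
disc 5368 [0.6148 0.2792 0.11  ] [-0.5653 -0.0937  0.8195] 34.96436654677672 9.415439653152509
disc circle ((0.0007278334232978523, -0.0003459886647760868), 0.05227614566683769) plane h of C -0.0012992309594327092
cap 1789 ((0.0005310004344210029, 0.0003306415455881506), 0.022227704524993896) [0.0398 0.0412 0.0436] [0.0007 0.001 ]
```

View pics/rect_k3.png

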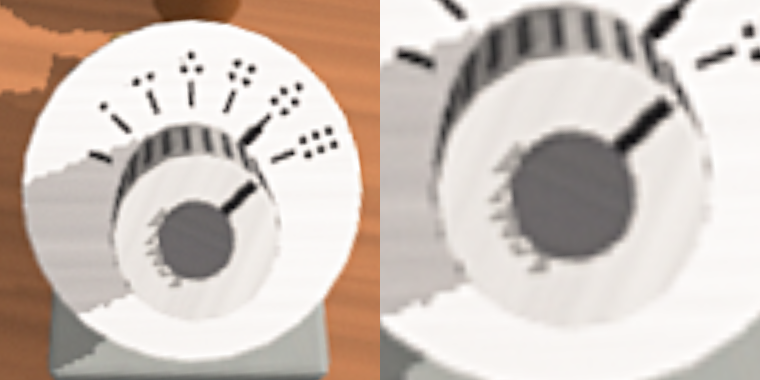

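The pointer at (255,132) runs straight into the five-dot tick at (275,113), so the sleeve is in notch 5. The gripper is open and clear, so I'm handing in.

```bash
python3 -c "
from cell import manip
print(manip.finish_job())"
```

```text
the job is handed in; nothing more can be done
None
```

The handpiece is home in the rest, nose at the guard plate, with both jaws snapped back over it; the sleeve was then turned from 1 to 5, the gripper let go clear of everything, and the job was handed in at about 19 s, with no sign in the final scene picture of any other thing having moved.

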